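Air the turning fruit box at its set opening

ROBOT

A 6-joint arm with a two-finger parallel gripper is mounted at the origin on a cart in front of the work surface, level with it; the furniture and walls round the work are solid. World frame = base frame: x ahead of the robot, y to its left, z up, the work surface at z = 0. Lengths are in mm, angles in rad, forces in N, time in s.
With the tool pointing down it reaches from about 350 to 975 mm from the base axis. Payload 7.1 kg.
Tool frame: the origin (TCP) lies at the very end of the fingers, on their centre line; the grasp point (between the pads) lies 19 mm behind it; z points along the fingers, y is the line along which they close (so a half turn about z gives the same grasp; the last joint's range is limited). The gripper opens to 88 mm and grips with 3 to 60 N. Pads are 20 mm wide; open, the fingers measure 115 mm over their backs; the gripper's body (75 mm by 178 mm) begins 61 mm behind the grasp point.
Start: joints at [-1.365, 0.423, 1.63, -0, 1.089, -0.019], TCP at [139.339, -609.253, 222.675] pointing down, gripper open.
Joint ranges: [-3, 3], [-0.9, 2.11], [0.09, 2.58], [-1.31, 4.45], [0.11, 2.69], [-2.54, 2.54]. Speed limits (rad/s): [2.39, 2.39, 3.01, 3.14, 3.14, 3.14].

INTERFACE

Orientations are given as a rotation vector (axis times angle).
In Python, from workcell import get_obs, get_image, job, models gives the robot as it stands.
- The arm moves only by the tool jog_arm, never from a script. Its argument "increments" is one flat list of numbers, 7 for each row, row after row: the turn, a rotation vector about the tool's x, y, z in degrees, then the shift along the tool's x, y, z in mm, then the opening in per cent of the stroke, from 0 (shut) to 100 (fully open). A call has 1 to 12 rows; each row shifts and turns the commanded pose from where the row before left it, along the tool's axes as they then stand; what a row does not reach is not made up. A row lasts 1/8 s, in which the tool goes at most 62.5 mm and 10.7 degrees, less where a joint would pass 70% of its speed; a pose out of reach is approached as far as the arm can. A call is refused whole if a number of a shift passes 62.5 or a number of a turn 10.7, either way. A call with a gripper value outside its range is refused whole. The fingers move at their own pace and stop on an object; the grip force is fixed at half the most. Time passes only in rows, so rows that do not move let the fingers close. It gives the time, the measured TCP pose, the force, the opening and the grip force at its end, in the units of the state.
- get_obs(): the state, without advancing time (a new reading comes with each control period).
- get_image(name): name is "side" or "top" or "wrist"; returns a dict with "pixels" (480x640x3 uint8, blue, green, red), "depth" (480x640 float32, mm along the optical axis (not along the pixel's ray), 0 where there is no reading), "fx", "fy", "cx", "cy" (pixels), "cam_to_world" (4x4, takes a point from camera to world coordinates); the wrist camera has in their place "tool_from_camera" (4x4, takes a point from camera to tool coordinates, whose origin is the TCP and whose axes are the flange's). Camera axes: x right, y up, looking along -z (the intrinsics and any distortion apply to the point x, -y, -z); pixel columns grow to the right and rows downward; lengths in mm; the calibration is good to about 2 mm. A picture is of the moment at which its call begins: read the wrist's pose just before it.
- job.close_job(): hands the job in; it is judged then, once.
Trained networks look in the newest picture that a camera, given by its name, has taken for a name from the list of things; names that differ only in an ending like _2 or _b are one class to them, and where a whole thing is asked for, a point or a joint stands for the part that bears it (a point fixed in the world has none). Each returns a list of dicts, best first, with "p" (0 to 1); they miss things now and then, are a little off and sometimes report something else, mostly with a low value. They report only what shows in the picture. A call takes as long as a camera call.
- models.look_for(target, camera): "centre" ([x, y, z] in mm, in world coordinates, good to about 4 mm: the middle of the surface that is visible of it).
- models.regions_of(target, camera): "region" (480x640 bool, what is visible of it).
The state is a dict: "t": time; "qpos": joint angles; "qvel": joint speeds; "joint_torque": joint torques, N m; "ee_pos": TCP position; "orientation": TCP orientation; "ft_force": force on the tool from outside, world axes, zero at the start; "moment": the same for the moment, N m; "width": finger opening in mm; "grasp_force": force on a finger pad.
Only numpy, scipy, OpenCV 4.12 (cv2) and the standard library are available. Lean on these libraries where they do the work, as an engineer would, in place of code of your own. Each camera call takes 0.05 s, during which the arm holds its last target. There are 200 camera calls.

TASK

Turn the fruit box on its base until its side comes home against the bent stop bracket, keeping its lid shut. Then lift the sprung lid by its bar handle until it slopes the same as the pointer on the scale beside it, and finish while still holding it there, with the box still home. Do not shift the pointer, and leave the things standing around it where they are.

Things in the scene. Friction and masses are not known exactly. Their poses are not given: they have to be found in the camera images.
- keeper_base: Fixed dark wooden board, 230 (x) by 285 (y) by 18 mm, on the cooker. Origin: on the box's vertical turning axis, at the underside; it spans y -115 to +170 mm. +x points to the back (within 0.25 rad of the robot's x), +y left. In its frame: bent steel stop bracket at (-80, 86) mm, 68 mm high; scale post with the pointer's pivot at (95, 150, 120) mm.
- fruit_box (a joint): Turn (rad) about keeper_base's z axis of the light wooden box, 190 x 160 mm, top edge 114 mm above the cooker, that carries the lid. 0 = home: left side on the bent bracket (hard stop), handle towards base -x. Positive is anticlockwise from above and takes the handle to the robot's right; starts at 0.5 to 1.0, limit 1.3. Friction 0.12 N m; stays where left.
- keeper_lid (a joint): Opening angle of the wooden lid (200 x 164 x 8 mm), hinged along the box's rear top edge, rad. 0 = shut, grows as its front rises, stop at 1.3. A spring and its weight always pull it shut: about 4 to 6 N at the handle; it shuts when let go.
- lid_handle (a point): Middle of the lid's steel bar handle: round, 10 mm thick, 110 mm long, parallel to the hinge, with a post at each end; 45 mm above the lid's top face, so fingers from above fit round it. Shut: 175 mm in front of and 47 mm above the hinge line, 167 mm above the cooker. Axes turn with the lid: x towards the hinge, y along the bar, z away from the lid's top face.
- lid_hinge (a point): Point on the lid's hinge line, at its middle; 95 mm behind the box's turning axis and 120 mm above the cooker. Axes as those of the lid: x from the handle end to the hinge end, y along the hinge line.
- pointer (a joint): Slope of the pointer above level, rad: the lid angle wanted (set between 0.4 and 0.8). It turns stiffly about the same line as the lid's hinge when the box is home; do not move it.
- pointer_tip (a point): Arrow end of the pointer, a dark steel rod 140 mm long and 6 mm thick, on the steel quadrant scale to the left of the box, 150 mm left of the turning axis. The rod rises from its pivot at the back towards the front. Axes turn with the pointer: x from the tip to the pivot.
- tin_fish: Low round food tin, 86 mm across, 40 mm high; origin: centre of its underside. Stands in front of the board, to the left. Leave it.
- carton: Small white and blue carton, 37 x 51 x 46 mm; origin: centre of its underside. Stands in front of the board. Leave it.
- espresso_cup: Small white cup, 62 mm across (87 with its handle), 51 mm high; origin: centre of its underside. Stands in front of the board, to the right. Leave it.
- spice_a: Spice jar, 45 mm across, 102 mm high; origin: centre of its underside. One of two that stand to the right of the board, either way round. Leave it.
- spice_b: Spice jar, 44 mm across, 101 mm high; origin: centre of its underside. One of two that stand to the right of the board, either way round. Leave it.

How it is judged:
By the outcome, as a careful person would: the job done as asked, in the order asked, and still so for the second after the job is handed in, while the arm keeps its last pose, push and grip.
It also fails if it takes over 38 s, if anything falls off the work surface, if the arm or the gripper's body presses on something with over 40 N, if the wrist force passes 120 N, or if a joint passes its speed limit or range.

## Working session

There is one attempt and no reset: what is moved stays moved. The work goes in short steps, Python scripts to look and compute and a tool call to move; the robot and the scene stay as the last step left them, time stands still between calls to the robot, and variables do not carry over. Pictures are saved under pics/ and viewed, at most 10 in all, crops included, and the job is handed in when it is done.

Besides the shell and the picture viewer there is one more tool, called as name(argument=value, ...) on one line, values as JSON. jog_arm: Moves the arm, as the interface text tells. Its arguments: {"type":"object","properties":{"increments":{"type":"array"}},"required":["increments"]}

```bash
ls; mkdir -p pics; cat > h.py <<'E'
import numpy as np, cv2
from workcell import get_obs,get_image,job,models
from scipy.spatial.transform import Rotation as R
def cloud(im,mask=None,o=None):
    d=im["depth"]; m=d>0
    if mask is not None: m&=mask
    v,u=np.nonzero(m); z=d[v,u]
    p=np.c_[(u-im["cx"])/im["fx"]*z,-(v-im["cy"])/im["fy"]*z,-z]
    if "cam_to_world" in im: T=np.array(im["cam_to_world"])
    else:
        T=np.eye(4);T[:3,:3]=R.from_rotvec(o["orientation"]).as_matrix();T[:3,3]=o["ee_pos"];T=T@np.array(im["tool_from_camera"])
    return p@T[:3,:3].T+T[:3,3]
E
python3 - <<'E'
from h import *
o=get_obs();print(o["ee_pos"],o["orientation"],o["width"])
ims={c:get_image(c) for c in("side","top")}
cv2.imwrite("pics/a.png",ims["side"]["pixels"]);cv2.imwrite("pics/b.png",ims["top"]["pixels"])
for c,im in ims.items():
  print(c,np.round(im["cam_to_world"],2).tolist(),im["fx"])
  for n in["lid_handle","lid_hinge","pointer_tip","keeper_base","fruit_box","tin_fish","carton","espresso_cup","spice_a"]:
    print(n,[(np.round(r["centre"]).tolist(),round(r["p"],2)) for r in models.look_for(n,c)[:3]])
E
```

```text
pics
[ 139.23999894 -608.71525826  221.90445504] [-3.12023040e+00 -3.52232102e-01  2.38273983e-04] 87.66535963986114
side [[-1.0, 0.0, -0.0, 569.59], [-0.0, -0.53, 0.85, 713.66], [-0.0, 0.85, 0.53, 602.65], [0.0, 0.0, 0.0, 1.0]] 439.87375567364325
lid_handle [([556.0, -4.0, 126.0], 0.85)]
lid_hinge [([559.0, -5.0, 118.0], 0.74)]
pointer_tip [([582.0, 149.0, 171.0], 0.58)]
keeper_base [([562.0, 89.0, 84.0], 0.84)]
fruit_box [([559.0, 31.0, 126.0], 0.66)]
tin_fish [([390.0, 121.0, 33.0], 0.56)]
carton []
espresso_cup [([386.0, -90.0, 36.0], 0.91)]
spice_a [([655.0, -134.0, 88.0], 0.87), ([561.0, -162.0, 105.0], 0.47), ([387.0, 26.0, 45.0], 0.26)]
top [[-0.02, 1.0, -0.08, 454.77], [-1.0, -0.02, 0.0, -59.4], [0.0, 0.08, 1.0, 1190.58], [0.0, 0.0, 0.0, 1.0]] 538.0459118724156
lid_handle [([566.0, -6.0, 118.0], 0.74)]
lid_hinge [([564.0, -6.0, 120.0], 0.8), ([567.0, -157.0, 99.0], 0.41), ([388.0, 104.0, 38.0], 0.25)]
pointer_tip []
keeper_base [([561.0, 20.0, 125.0], 0.58)]
fruit_box [([565.0, 2.0, 126.0], 0.66), ([565.0, -2.0, 121.0], 0.55)]
tin_fish [([390.0, 108.0, 42.0], 0.69)]
carton [([387.0, 5.0, 51.0], 0.85), ([564.0, -4.0, 120.0], 0.56)]
espresso_cup [([384.0, -95.0, 18.0], 0.96), ([390.0, 104.0, 38.0], 0.35), ([563.0, -5.0, 120.0], 0.27)]
spice_a [([567.0, -158.0, 100.0], 0.96), ([647.0, -147.0, 101.0], 0.82)]
```

View pics/a.png

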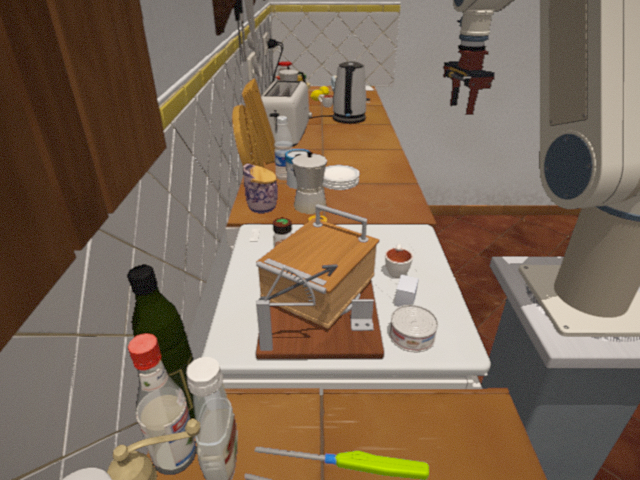

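View pics/b.png

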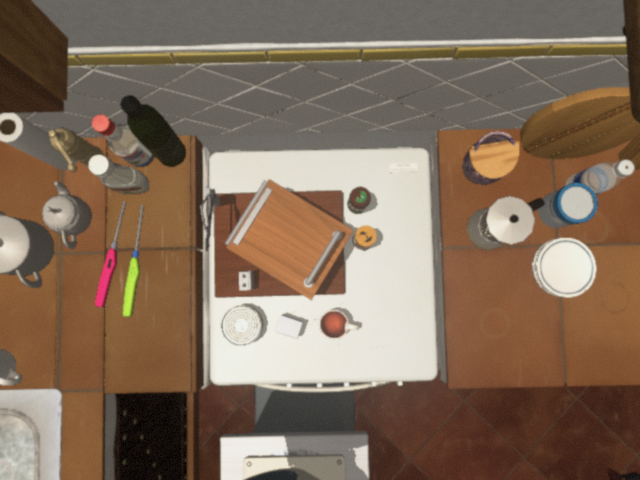

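```bash
python3 - <<'E'
from h import *
for c in("top","side"):
  im=get_image(c);P=cloud(im);print(c)
  near=(abs(P[:,0]-560)<170)&(abs(P[:,1])<170)
  L=P[near&(abs(P[:,2]-123)<6)&(abs(P[:,1])<135)]
  print("lid",len(L),cv2.minAreaRect(L[:,:2].astype(np.float32)),np.median(L[:,2]))
  H=P[near&(P[:,2]>150)&(P[:,2]<180)&(P[:,1]<60)]
  print("handle",len(H));
  if len(H)>3:
    m=H.mean(0);d=np.linalg.svd(H-m)[2][0];t=(H-m)@d;print(m.round(1),d.round(3),t.min(),t.max(),H[:,2].max())
  B=P[near&(abs(P[:,2]-18)<5)&(P[:,0]>440)]
  print("board",len(B),cv2.minAreaRect(B[:,:2].astype(np.float32)))
  for n in["pointer_tip","lid_handle","lid_hinge"]:
    for r in models.regions_of(n,c)[:2]:
      Q=cloud(im,r["region"]);print(n,round(r["p"],2),r["region"].sum(),len(Q),Q.min(0).round(),Q.max(0).round(), np.median(Q,0).round())
  S=P[(abs(P[:,1]-150)<25)&(P[:,2]>30)&(abs(P[:,0]-560)<150)]
  print("scale",len(S)); np.save("S_"+c,S); 
  cv2.imwrite("pics/z_"+c+".png",cv2.resize(im["pixels"][180:370,230:410] if c=="side" else im["pixels"][170:310,200:390],None,fx=4 if c=="top" else 3,fy=4 if c=="top" else 3,interpolation=cv2.INTER_CUBIC))
E
```

```text
top
lid 8006 ((565.1190795898438, -0.385955810546875), (206.9395751953125, 163.95213317871094), 57.37726593017578) 122.02752077317086
handle 325
[521.4 -68.1 170.6] [-0.842  0.54   0.005] -59.735557334998404 59.00132106692546 177.0576850911972
board 5114 ((564.7337036132812, 2.1978759765625), (230.19285583496094, 333.6494140625), 0.19405882060527802)
pointer_tip 0.74 254 251 [ 539.  145. -116.] [666. 212. 198.] [598. 149. 152.]
lid_handle 0.87 8214 8180 [ 440. -129.   -5.] [708. 141. 177.] [561.  -4. 122.]
lid_hinge 0.82 8137 8105 [ 444. -137.   -5.] [704. 121. 177.] [562.  -4. 122.]
scale 518
side
lid 4753 ((566.1317138671875, -1.009521484375), (208.48977661132812, 165.78131103515625), 57.298744201660156) 121.3242302676212
handle 309
[521.1 -65.  166.3] [-0.842  0.539  0.002] -61.35696343399734 56.31286997286146 173.93673026111634
board 4603 ((564.9929809570312, 63.9582633972168), (211.9783935546875, 229.6481170654297), 89.99620819091797)
pointer_tip 0.83 253 253 [540.  61. 121.] [665. 153. 195.] [567. 150. 176.]
lid_handle 0.57 4905 4886 [ 439. -413.  -19.] [678. 156. 197.] [558.  -5. 121.]
lid_hinge 0.89 4927 4905 [ 413. -419.  -20.] [678. 158. 197.] [558.  -4. 121.]
scale 1464
```

View pics/z_side.png

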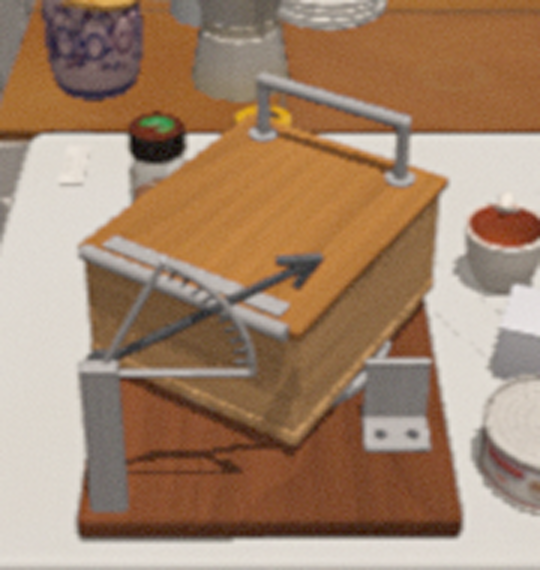

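View pics/z_top.png

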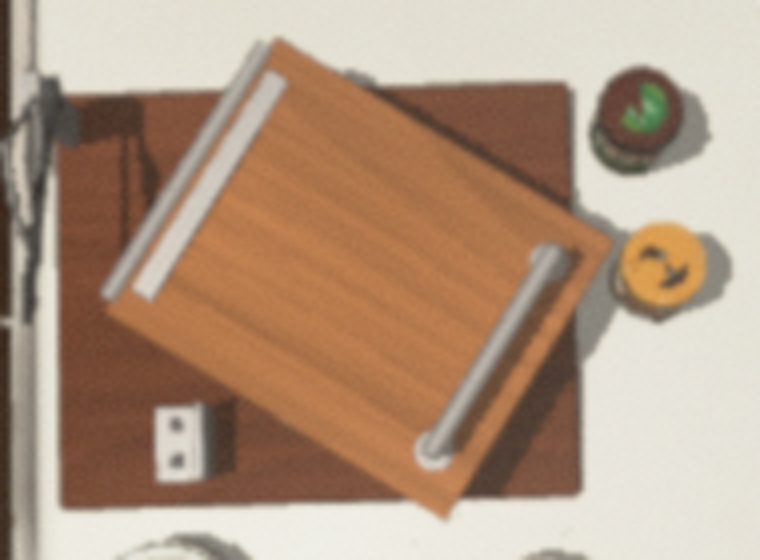

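The side zoom shows the dark pointer from its pivot at about (263,299) to its arrow at (337,266), in full-image pixels. The lid is shut. In the top view the bar runs from about (337,234) to (308,282), turned roughly 1.0 rad. I'm starting the approach now.

jog_arm(increments=[0, 0, 0, 41, -37, 0, 100, 0, 0, 0, 41, -37, 0, 100, 0, 0, 0, 41, -37, 0, 100, 0, 0, 0, 41, -37, 0, 100, 0, 0, 0, 41, -37, 0, 100, 0, 0, 0, 41, -37, 0, 100, 0, 0, 0, 41, -37, 0, 100, 0, 0, 0, 41, -37, 0, 100, 0, 0, 0, 41, -37, 0, 100, 0, 0, 0, 41, -37, 0, 100, 0, 0, 0, 41, -37, 0, 100, 0, 0, 0, 41, -37, 0, 100])

```text
t: 2.9
ee_pos: [521.0, -65.1, 223.0]
orientation: [3.121, 0.353, 0.001]
ft_force: [0.2, -0.5, -0.0]
width: 88.0
grasp_force: 0.0
```

jog_arm(increments=[0, 0, -10.5, 0, 0, 0, 100, 0, 0, -10.5, 0, 0, 0, 100, 0, 0, -10.5, 0, 0, 0, 100, 0, 0, -10.5, 0, 0, 0, 100, 0, 0, -10.5, 0, 0, 0, 100, 0, 0, -10.5, 0, 0, 0, 100, 0, 0, -10.5, 0, 0, 0, 100, 0, 0, -10.5, 0, 0, 0, 100, 0, 0, -10.5, 0, 0, 0, 100, 0, 0, -10.5, 0, 0, 0, 100, 0, 0, -10.5, 0, 0, 0, 100, 0, 0, -10.5, 0, 0, 0, 100])

```text
t: 4.4
ee_pos: [520.0, -66.7, 222.7]
orientation: [1.094, 2.945, 0.0]
ft_force: [0.1, -0.0, -0.3]
width: 88.2
grasp_force: 0.0
```

```bash
cat >> h.py <<'E'
def rays(im,u,v,y):
    T=np.array(im["cam_to_world"]);d=np.c_[(u-im["cx"])/im["fx"],-(v-im["cy"])/im["fy"],-np.ones(len(u))]@T[:3,:3].T
    return T[:3,3]+d*((y-T[1,3])/d[:,1])[:,None]
E
python3 - <<'E'
from h import *
o=get_obs();Rm=R.from_rotvec(o["orientation"]).as_matrix();print(o["t"],o["ee_pos"],Rm.round(3),o["qpos"].round(2) if hasattr(o["qpos"],"round") else o["qpos"])
im=get_image("side")
r=models.regions_of("pointer_tip","side")[0];m=r["region"];print(r["p"])
g=im["pixels"].max(2);print("hand px",rays(im,np.array([263.3,336.7]),np.array([299.3,266]),150).round(1))
for th in(255,110,90,75):
  v,u=np.nonzero(m&(g<th));X=rays(im,u,v,150.)
  if len(u)<10: continue
  l=cv2.fitLine(X[:,[0,2]].astype(np.float32),cv2.DIST_HUBER,0,.01,.01).ravel();s=np.arctan2(-l[1]*np.sign(l[0]),abs(l[0]))
  far=X[X[:,0]<600].mean(0);
  print(th,len(u),"slope",s,"from pivot",np.arctan2(far[2]-120,659.7-far[0]),X.min(0).round(1),X.max(0).round(1))
Q=cloud(im,m);Q=Q[abs(Q[:,1]-150)<8];l=cv2.fitLine(Q[:,[0,2]].astype(np.float32),cv2.DIST_HUBER,0,.01,.01).ravel();print("depth",l,np.arctan2(l[1],-l[0]))
vis=im["pixels"].copy();vis[m]=(0,0,255);cv2.imwrite("pics/m.png",cv2.resize(np.hstack([vis[230:340,240:360],im["pixels"][230:340,240:360]]),None,fx=3.3,fy=3.3))
im=get_image("wrist");o=get_obs();P=cloud(im,None,o);H=P[(P[:,2]>160)&(P[:,2]<180)&(abs(P[:,0]-521)<80)&(abs(P[:,1]+66)<80)]
print(len(H),np.median(H,0) if len(H) else 0)
if len(H)>50:
  rr=cv2.minAreaRect(H[:,:2].astype(np.float32));print(rr,H[:,2].max())
cv2.imwrite("pics/w.png",im["pixels"])
E
```

```text
4.4 [520.02358319 -66.74791977 222.74660116] [[-0.757  0.653  0.   ]
 [ 0.653  0.757 -0.   ]
 [-0.     0.    -1.   ]] [-0.15  0.28  1.85  0.    1.01 -1.01]
0.8
hand px [[659.2 150.  124.5]
 [538.7 150.  193. ]]
255 377 slope 0.54368913 from pivot 0.5526037050286784 [539.7 150.  125.2] [664.5 150.  195. ]
110 283 slope 0.53776747 from pivot 0.5505581132952354 [539.7 150.  125.2] [664.5 150.  193. ]
90 194 slope 0.5396249 from pivot 0.5454045756513478 [541.3 150.  127.3] [662.8 150.  191.1]
75 110 slope 0.53968894 from pivot 0.5425489460585996 [541.3 150.  127.4] [647.9 150.  191.1]
depth [ 8.5667902e-01 -5.1584989e-01  5.9056500e+02  1.6304224e+02] -2.5995932
2432 [516.35427445 -65.93615845 170.9023016 ]
((521.851318359375, -69.75407409667969), (10.040603637695312, 118.63297271728516), 57.16910934448242) 173.8155217487945
```

View pics/m.png

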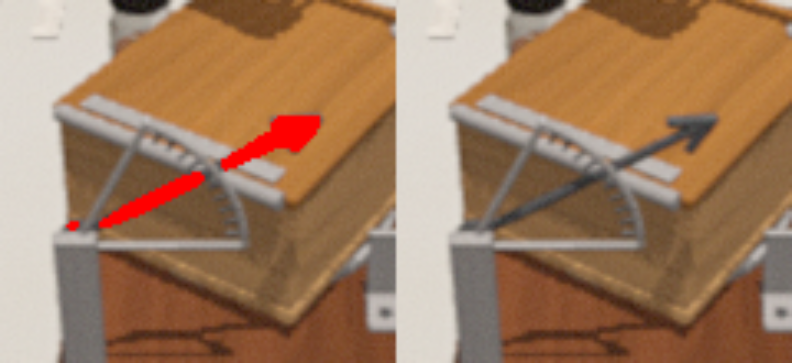

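View pics/w.png

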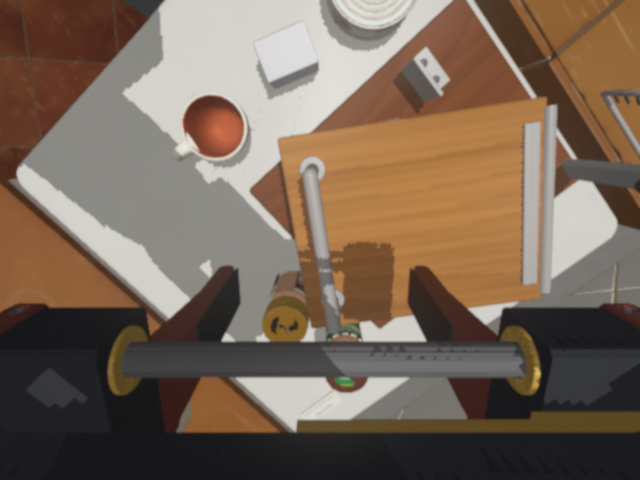

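The mask covers the pointer rod cleanly, and its slope is about 0.542 rad. In the wrist view the bar runs from (311,168) to (333,330), between the open fingers. Next I descend and grip it.

jog_arm(increments=[0, 0, -8, 0, 0, 0, 100, 0, 0, 0, 0, 0, 25, 100, 0, 0, 0, 0, 0, 25, 100, 0, 0, 0, 0, 0, 24, 100, 0, 0, 0, 0, 0, 0, 100, 0, 0, 0, 0, 0, 0, 0, 0, 0, 0, 0, 0, 0, 0, 0, 0, 0, 0, 0, 0, 0, 0, 0, 0, 0, 0, 0, 0, 0, 0, 0, 0, 0, 0, 0, 0, 0, 0, 0, 0, 0, 0, 0, 0, 0, 0, 0, 0, 0])

```text
t: 6.05
ee_pos: [520.0, -66.7, 148.7]
orientation: [-0.895, -3.011, -0.0]
ft_force: [-0.4, 0.3, -0.1]
width: 21.5
grasp_force: 0.0
```

jog_arm(increments=[0, 0, 0, 0, 0, 0, 0, 0, 0, 0, 0, 0, 0, 0, 0, 0, 0, 0, 0, 0, 0, 0, 0, 0, 0, 0, 0, 0])

```text
t: 6.55
ee_pos: [519.1, -67.6, 148.5]
orientation: [-0.894, -3.01, 0.003]
ft_force: [-3.3, -6.1, 1.0]
width: 9.1
grasp_force: 30.0
```

```bash
python3 - <<'E'
from h import *
o=get_obs();Rm=R.from_rotvec(o["orientation"]).as_matrix();print(o["ee_pos"],Rm.round(3))
c=np.array([564.7,.5]);r=o["ee_pos"][:2]-c;n=np.hypot(*r);print("r",n,np.degrees(np.arctan2(*-r[::-1])))
# per row turn of d deg about axis c, tool-frame
d=np.radians(5); D=np.array([[np.cos(d),np.sin(d)],[-np.sin(d),np.cos(d)]])@r-r
print("step in tool",Rm.T@np.r_[D,0])
E
```

```text
[519.05630579 -67.61488763 148.54617601] [[-0.838  0.546 -0.002]
 [ 0.546  0.838 -0.001]
 [ 0.001 -0.002 -1.   ]]
r 81.99380914854066 56.17401393295702
step in tool [7.14161235e+00 4.04122985e-01 5.56702774e-03]
```

jog_arm(increments=[0, 0, 5, 7, 0.3, 0, 0, 0, 0, 5, 7, 0.3, 0, 0, 0, 0, 5, 7, 0.3, 0, 0, 0, 0, 5, 7, 0.3, 0, 0, 0, 0, 5, 7, 0.3, 0, 0, 0, 0, 5, 7, 0.3, 0, 0, 0, 0, 5, 7, 0.3, 0, 0, 0, 0, 5, 7, 0.3, 0, 0, 0, 0, 5, 7, 0.3, 0, 0, 0, 0, 5, 7, 0.3, 0, 0])

```text
t: 7.8
ee_pos: [485.6, -9.0, 148.8]
orientation: [2.086, 2.346, 0.003]
ft_force: [5.2, -0.8, -4.6]
width: 8.8
grasp_force: 30.0
```

```bash
cat > l.py <<'E'
from h import *
o=get_obs();Rm=R.from_rotvec(o["orientation"]).as_matrix();print(o["t"],o["ee_pos"].round(1),"yaw y",np.degrees(np.arctan2(Rm[1,1],Rm[0,1])),"F",o["ft_force"].round(1),"M",o["moment"].round(2),o["width"],o["grasp_force"])
im=get_image("top");P=cloud(im);near=(abs(P[:,0]-560)<150)&(abs(P[:,1])<135)
L=P[near&(abs(P[:,2]-122)<5)];print("lid",len(L),cv2.minAreaRect(L[:,:2].astype(np.float32)))
# hinge strip/lid rear edge direction
im2=get_image("side");P2=cloud(im2);L2=P2[(abs(P2[:,0]-560)<150)&(abs(P2[:,1])<120)&(abs(P2[:,2]-122)<5)];print("side",len(L2),cv2.minAreaRect(L2[:,:2].astype(np.float32)),L2[:,2].mean())
cv2.imwrite("pics/s_%d.png"%(o["t"]*100),np.hstack([cv2.resize(im["pixels"][170:310,200:390],None,fx=2.1,fy=2.1),cv2.resize(im2["pixels"][180:320,230:420],None,fx=2.1,fy=2.1)]))
E
python3 l.py
```

```text
7.8 [485.6  -9.  148.8] yaw y 6.730422305606416 F [ 5.2 -0.8 -4.6] M [-0.08 -1.07  0.09] 8.819815485033665 30.0155371427536
lid 3954 ((565.4251098632812, -0.679168701171875), (206.9097137451172, 164.02651977539062), 7.382760047912598)
side 4554 ((566.272216796875, -1.9236984252929688), (206.50262451171875, 168.42552185058594), 6.802168846130371) 121.54160074831299
```

jog_arm(increments=[0, 0, 3, 4.2, 0.1, 0.5, 0, 0, 0, 2, 2.8, 0.1, 0, 0, 0, 0, 1, 1.4, 0, 0, 0, 0, 0, 0.7, 1.4, 0, 0, 0, 0, 0, 0, 1, 0, 0, 0, 0, 0, 0, 0, 0, 0, 0])

```text
t: 8.65
ee_pos: [485.3, 0.9, 148.6]
orientation: [2.215, 2.223, 0.003]
ft_force: [6.4, -5.4, -1.6]
width: 9.2
grasp_force: 30.0
```

```bash
python3 l.py
```

```text
8.65 [485.3   0.9 148.6] yaw y 0.2209031784921061 F [ 6.4 -5.4 -1.6] M [-0.79 -0.95  0.03] 9.21996646065117 29.997162222862244
lid 4221 ((565.853271484375, -0.5956573486328125), (207.27452087402344, 164.1351318359375), 0.3178156018257141)
side 4561 ((565.99658203125, -1.4909744262695312), (206.8509521484375, 167.06271362304688), 0.3719044327735901) 121.47711048805128
```

jog_arm(increments=[0, 0, 0, 0.8, 0, 0, 0, 0, 0, 0, 0, 0, 0, 0])

```text
t: 9.0
ee_pos: [485.3, 1.0, 148.6]
orientation: [2.214, 2.223, 0.001]
ft_force: [5.9, -9.4, -2.7]
width: 9.4
grasp_force: 30.0
```

jog_arm(increments=[0, 0, 0, 0, 2.3, -7.8, 0, 0, 0, 0, 0, 2.6, -7.7, 0, 0, 0, 0, 0, 3, -7.6, 0, 0, 0, 0, 0, 3.3, -7.4, 0, 0, 0, 0, 0, 3.6, -7.3, 0, 0, 0, 0, 0, 4, -7.1, 0, 0, 0, 0, 0, 4.3, -6.9, 0, 0, 0, 0, 0, 4.6, -6.8, 0, 0, 0, 0, 0, 4.9, -6.5, 0, 0, 0, 0, 0, 5.2, -6.3, 0, 0, 0, 0, 0, 0, 0, 0, 0])

```text
invalid input
```

```bash
cat > m.py <<'E'
from h import *
o=get_obs();print(o["t"],o["ee_pos"].round(1),o["orientation"].round(3),"F",o["ft_force"].round(1),"M",o["moment"].round(2),o["width"],o["grasp_force"])
b=o["ee_pos"]+R.from_rotvec(o["orientation"]).apply([0,0,-19]);print("a from tcp",np.arctan2(b[2]-120,659.7-b[0])-.2624, "radius",np.hypot(b[2]-120,659.7-b[0]))
for c in("side","top"):
  im=get_image(c);hsv=cv2.cvtColor(im["pixels"],cv2.COLOR_BGR2HSV)
  P=cloud(im);d=im["depth"]>0
  w=((hsv[...,0]>5)&(hsv[...,0]<22)&(hsv[...,1]>120))[d]
  k=(abs(P[:,1]+5)<70)&(P[:,0]>490)&(P[:,0]<650)&(P[:,2]>125)&(P[:,2]<235)&w
  L=P[k]
  for i in range(4):
    A=np.c_[L[:,:2],np.ones(len(L))];s=np.linalg.lstsq(A,L[:,2],rcond=None)[0];e=abs(L[:,2]-A@s);L=L[e<max(3,2*np.median(e))]
  print(c,len(L),"slope",-np.arctan(s[0]),"yaw-ish",s[1],"resid",e.mean())
  S=P[(abs(P[:,1]-75)<9)&(P[:,2]>60)&(P[:,2]<110)]
  r=models.regions_of("pointer_tip",c)
  if r:
    v,u=np.nonzero(r[0]["region"]);X=rays(im,u,v,150.) if c=="side" else cloud(im,r[0]["region"])
    X=X[abs(X[:,1]-150)<8];l=cv2.fitLine(X[:,[0,2]].astype(np.float32),cv2.DIST_HUBER,0,.01,.01).ravel();print("pointer",np.arctan(-l[1]/l[0]))
  Bx=P[(abs(P[:,0]-560)<150)&(abs(P[:,2]-105)<8)&(abs(P[:,1])<95)]
  cv2.imwrite("pics/%s_%d.png"%(c,o["t"]*100),cv2.resize(im["pixels"][180:370,230:410] if c=="side" else im["pixels"][170:310,200:390],None,fx=3,fy=3))
E
python3 m.py
```

```text
9.0 [485.3   1.  148.6] [2.214e+00 2.223e+00 1.000e-03] F [ 5.9 -9.4 -2.7] M [-1.48 -0.94 -0.01] 9.351863476591733 29.997520744800568
a from tcp 0.00409222987071961 radius 180.83159562820038
side 55 slope 0.15979600912161318 yaw-ish 1.725501102456942 resid 9.252596261303975
pointer 0.5445448
top 137 slope 0.001609493036471853 yaw-ish 0.002007507595029878 resid 0.6470041555216994
pointer 0.5496906
```

jog_arm(increments=[0, 0, 0, 0, 2.3, -7.8, 0, 0, 0, 0, 0, 2.6, -7.7, 0, 0, 0, 0, 0, 3, -7.6, 0, 0, 0, 0, 0, 3.3, -7.4, 0, 0, 0, 0, 0, 3.6, -7.3, 0, 0, 0, 0, 0, 4, -7.1, 0, 0, 0, 0, 0, 4.3, -6.9, 0, 0, 0, 0, 0, 4.6, -6.8, 0, 0, 0, 0, 0, 4.9, -6.5, 0, 0, 0, 0, 0, 5.2, -6.3, 0, 0, 0, 0, 0, 0, 0, 0])

```text
t: 10.58
ee_pos: [520.1, 1.2, 218.7]
orientation: [-2.217, -2.225, 0.006]
ft_force: [-0.9, -6.4, -6.8]
width: 9.3
grasp_force: 30.0
```

```bash
python3 m.py
```

```text
10.575 [520.1   1.2 218.7] [-2.217 -2.225  0.006] F [-0.9 -6.4 -6.8] M [-1.19  0.1   0.06] 9.282324891905688 30.002568662166595
a from tcp 0.43804336342605804 radius 182.53225433323877
side 2794 slope 0.42254311017450175 yaw-ish -0.0017951105244264909 resid 0.6115913138139848
top 186 slope 0.41841075372989406 yaw-ish -0.002058526541853567 resid 1.2153389893576785Traceback (most recent call last):
  File "m.py", line 17, in <module>
    X=X[abs(X[:,1]-150)<8];l=cv2.fitLine(X[:,[0,2]].astype(np.float32),cv2.DIST_HUBER,0,.01,.01).ravel();print("pointer",np.arctan(-l[1]/l[0]))
                             ~~~~~~~~~~~^^^^^^^^^^^^^^^^^^^^^^^^^^^^^^^^^^^^^^^^^^^^^^^^^^^^^^^^
cv2.error: OpenCV(4.12.0) /io/opencv/modules/imgproc/src/linefit.cpp:50: error: (-215:Assertion failed) count > 0 in function 'fitLine2D_wods'
```

jog_arm(increments=[0, 0, 0, 0, 3.6, -4.2, 0, 0, 0, 0, 0, 3.7, -4.1, 0, 0, 0, 0, 0, 3.8, -4, 0, 0, 0, 0, 0, 3.9, -4, 0, 0, 0, 0, 0, 0, 0, 0, 0, 0, 0, 0, 0, 0, 0])

```text
t: 11.52
ee_pos: [534.0, 1.3, 234.3]
orientation: [-2.216, -2.224, 0.009]
ft_force: [-1.6, -6.3, -5.0]
width: 8.8
grasp_force: 30.0
```

```bash
sed -i 's/  if r:/  if r and c=="side":/' m.py; python3 m.py; ls pics
```

```text
11.525 [534.    1.3 234.3] [-2.216 -2.224  0.009] F [-1.6 -6.3 -5. ] M [-1.13  0.39  0.06] 8.812943001340827 30.00290483236313
a from tcp 0.5527775591631026 radius 183.154349519019
side 2802 slope 0.5358127924574909 yaw-ish -0.0022970227166183577 resid 0.5911249335179701
pointer 0.54062474
top 174 slope 0.5335326768319059 yaw-ish -0.004343701628201302 resid 1.0776231144666673
a.png
b.png
m.png
s_780.png
s_865.png
side_1057.png
side_1152.png
side_900.png
top_1152.png
top_900.png
w.png
z_side.png
z_top.png
```

jog_arm(increments=[0, 0, 0, 0, 0.9, -1, 0, 0, 0, 0, 0, 0, 0, 0, 0, 0, 0, 0, 0, 0, 0, 0, 0, 0, 0, 0, 0, 0, 0, 0, 0, 0, 0, 0, 0])

```text
t: 12.35
ee_pos: [534.9, 1.3, 235.2]
orientation: [-2.216, -2.224, 0.009]
ft_force: [-1.3, -7.0, -5.6]
width: 9.6
grasp_force: 30.0
```

```bash
python3 m.py; mv pics/side_12*.png pics/f.png; mv pics/top_12*.png pics/g.png
```

```text
12.35 [534.9   1.3 235.2] [-2.216 -2.224  0.009] F [-1.3 -7.  -5.6] M [-1.1   0.36  0.  ] 9.5980509255558 30.002759993076324
a from tcp 0.5598899014715466 radius 183.1869842948205
side 2785 slope 0.5424515594690699 yaw-ish -0.0024186211919072775 resid 0.5891675583979015
pointer 0.5362312
top 183 slope 0.5421565559389918 yaw-ish -0.004231056964130175 resid 1.1829936228160252
```

View pics/f.png

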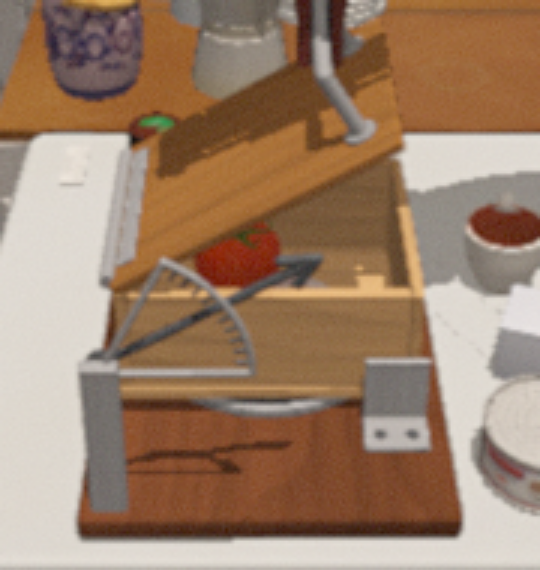

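View pics/g.png

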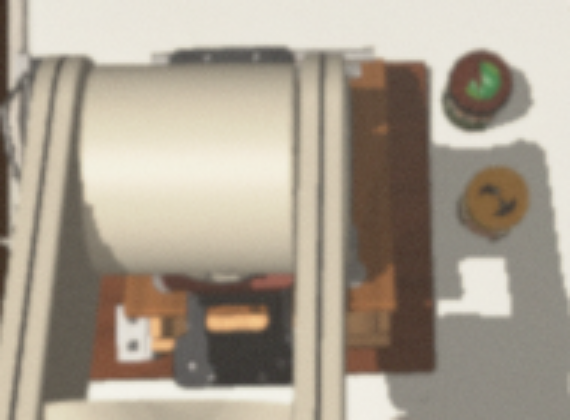

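The side view shows the box square against the bracket near (395,390). The lid slopes parallel to the pointer, which still has its tip at (320,258), and the jars and other items have not moved. Lid 0.542, pointer about 0.541. I'm handing the job in.

```bash
python3 -c "
from workcell import job
print(job.close_job())"
```

```text
the job is handed in; nothing more can be done
None
```

The job is handed in at about 12.4 s: the box is home against the bracket, and the arm is holding the lid at about 0.542 rad to match the pointer (about 0.541). The pointer and the things standing around it look unmoved in the last pictures; no verdict was returned.

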